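# Set the indexing table and lock it

### The job

Push the blue paddle with the fingertips to turn the dial of the indexing table until its white index mark lines up with the red target line on the scale. Then, with the dial set, push the yellow paddle of the lock lever clockwise all the way to its stop. Only push: pinch and lift nothing, and leave the nut, the bearing and the V-block where they are.

Things in the scene. Friction and masses are not known exactly. Their poses are not given: they have to be found in the camera images.
- index_table: Indexing table: a fixed, level green and aluminium base, 224 mm across, with two bolted feet (along its own +x and -x, out to 140 mm) and a boss for the lock lever on its -y side. Its origin is on the bench, on the dial's vertical axis; z is up. The aluminium scale flange (radius 105 mm, top 34 mm above the bench, black lines every 5 degrees) is fixed; on it lies the dark steel dial (radius 80 mm, top at 40 mm; a hub of radius 17 mm at its centre stands to 44 mm).
- dial (a joint): Angle of the dial about its vertical axis, rad, growing counter-clockwise seen from above; at 0 the white mark points along the table's +x. It turns freely either way through every start and target (stops at -6.2 and +6.2), with a steady drag of about 0.15 N m (about 3 N at the paddle), and stays where it is left.
- index_mark (a point): Outer end of the white index mark (a white radial line 36 x 4 mm on the dial's top), at the dial's rim, 81 mm from its axis, 40 mm above the bench. It turns with the dial.
- target_line (a point): Inner end of the red target line (a red radial line 24 x 4 mm with a small red clip on the edge of the scale flange), 81 mm from the dial's axis, 35 mm above the bench. It is fixed and may be anywhere round the scale. When the dial is set, index_mark and target_line coincide seen from above.
- dial_paddle (a point): Point in the middle of the blue upright paddle on the dial, 48 mm from the axis, diametrically opposite the white mark, 58 mm above the bench. The paddle is a radial plate 36 mm long (24 to 66 mm from the axis), 14 mm thick, its top 74 mm above the bench, standing on the dial (40 mm). Push one of its two broad blue faces sideways, round the axis; the other then stays untouched (fingers pressing on both faces at once count as pinching).
- lock_lever (a joint): Angle of the lock lever, rad, growing clockwise seen from above. At 0 it points along the table's -y, away from the dial (open); at 1.2 it is against its stop (locked). Steady drag about 0.12 N m (about 2 N at the paddle); it stays where it is left. It does not block the dial.
- lever_pivot (a point): Point on the lever's vertical pivot axis, 135 mm from the dial's axis on the table's -y side, 50 mm above the bench.
- lever_paddle (a point): Point in the middle of the yellow upright paddle at the lever's end, 58 mm from the pivot, 58 mm above the bench. The paddle is a plate along the lever, 26 mm long, 14 mm thick, from 40 to 72 mm above the bench (its steel middle plate to 74 mm); the lever's bar beneath it (12 mm wide) lies 34 to 41 mm above the bench, and under that is the open bench. Push its counter-clockwise broad face; fingers pressing on both broad faces at once count as pinching.
- nut_30: Loose rusty hexagon nut, 30 x 34 x 24 mm, lying left of the table; origin at the centre of its underside. Bystander.
- ball_bearing: Loose bright ball bearing, 52 mm across, 15 mm high, lying behind the table; origin at the centre of its underside. Bystander.
- v_block_a: Loose steel V-block, 50 x 50 x 34 mm, behind the lock lever; origin at the centre of its underside. Bystander.

How it is judged:
By the outcome, as a careful person would: the job done as asked, in the order asked, and still so for the second after the job is handed in, with the robot touching nothing.
It also fails if it takes over 72 s, if anything falls off the work surface, if the arm or the gripper's body presses on something with over 40 N, if the wrist force passes 120 N, or if a joint passes its speed limit or range.

### The arm

A 6-joint arm with a two-finger parallel gripper is mounted at the origin on a cart in front of the work surface, level with it; the furniture and walls round the work are solid. World frame = base frame: x ahead of the robot, y to its left, z up, the work surface at z = 0. Lengths are in mm, angles in rad, forces in N, time in s.
With the tool pointing down it reaches from about 250 to 775 mm from the base axis. Payload 4 kg.
Tool frame: the origin (TCP) lies midway between the tips of the shut fingers; the grasp point (between the pads) lies 19 mm behind it; z points along the fingers, y is the line along which they close (so a half turn about z gives the same grasp; the last joint's range is limited). The gripper opens to 85 mm and grips with 20 to 120 N. Pads are 22 mm wide; open, the fingers measure 114 mm over their backs; the gripper's body (76 mm by 85 mm) begins 54 mm behind the grasp point. The pads swing forward as they close: fully open they stand 13 mm farther back than shut.
Start: joints at [-1.217, 0.087, 1.371, -0, 1.684, -0.103], TCP at [242.593, -493.626, 231.341] pointing down, gripper open.
Joint ranges: [-3.1, 3.1], [-0.76, 2.03], [0.27, 2.55], [-1.08, 4.22], [0.17, 2.65], [-2.57, 2.57]. Speed limits (rad/s): [2.79, 2.79, 3.14, 3.14, 3.14, 3.14].

### API

Orientations are given as a unit quaternion [w, x, y, z].
In Python, from cell import manip, kinematics, sensors, vision gives the robot as it stands. Calls block until the motion is done:
- manip.movep(position, orientation): joint-space move of the TCP to a pose.
- manip.move_straight(position, rot=None, max_speed=150, until_force=None): straight line of the TCP; rot=None keeps the orientation; max_speed is the mean speed in mm/s. With until_force (N) it stops when the force on the tool has changed by that much, and returns True; else False.
- manip.movej(angles): joint-space move.
- manip.gripper_to(opening): opening from 0.0 (shut) to 1.0 (fully open); the grip force is fixed at half the most; returns when the fingers have stopped.
- manip.wait(seconds).
- kinematics.solve_ik(position, orientation): joint angles nearest the present ones, or None.
- sensors.observe(): the state.
- vision.snapshot(name): name is "side" or "top" or "wrist"; returns a dict with "image" (400x640x3 uint8, blue, green, red), "camera_matrix" (3x3 intrinsics, pixels), "R" (3x3) and "t" (3): a world point X has camera coordinates R X + t. Camera axes: x right, y down, z forward; pixel columns grow to the right and rows downward; lengths in mm; the calibration is good to about 2 mm. The wrist camera is an equidistant fisheye: a pixel r from the principal point sees the ray r / f radians off the axis. A picture is of the moment at which its call begins. There is no depth.
A pose or a line that the arm cannot do raises manip.PlanningError and nothing moves.
- manip.job_done(): hands the job in; it is judged then, once.
The state is a dict: "t": time; "qpos": joint angles; "joint_velocities": joint speeds; "effort": joint torques, N m; "tool_pos": TCP position; "eef_rot": TCP orientation; "ft_force": force on the tool from outside, world axes, zero at the start; "moment": the same for the moment, N m; "gripper_width": opening from 0.0 (shut) to 1.0 (fully open); "grasp_force": force on a finger pad.
Only numpy, scipy, OpenCV 4.12 (cv2) and the standard library are available. Lean on these libraries where they do the work, as an engineer would, in place of code of your own. Each camera call takes 0.05 s, during which the arm holds its last target. There are 200 camera calls.

## Working session

There is one attempt and no reset: what is moved stays moved. The work goes in short steps, each a Python script; the robot and the scene stay as the last script left them, time stands still between calls to the robot, and variables do not carry over. Pictures are saved under pics/ and viewed, at most 10 in all, crops included, and the job is handed in when it is done.

```bash
mkdir -p pics; python3 - <<'E'
from cell import vision,sensors
import cv2
for n in("top","side"):
    s=vision.snapshot(n); cv2.imwrite(f"pics/{n}0.png",s["image"]); print(n,s["camera_matrix"],s["R"],s["t"])
o=sensors.observe(); print(o["t"],o["eef_rot"],o["tool_pos"])
E
```

```text
top [[465.56061729   0.         315.94536118]
 [  0.         465.56061729 200.81901922]
 [  0.           0.           1.        ]] [[ 0.00940622 -0.99994764  0.00403019]
 [-0.9955124  -0.00974387 -0.0941282 ]
 [ 0.09416255 -0.00312671 -0.99555193]] [-102.97919372  627.84780151  968.18974761]
side [[439.57538264   0.         317.94901727]
 [  0.         439.57538264 191.14388578]
 [  0.           0.           1.        ]] [[-0.84241358 -0.53875137 -0.00929053]
 [-0.22410498  0.36599547 -0.90322991]
 [ 0.49001664 -0.75881109 -0.42905643]] [487.08578021 219.73906491 597.28615078]
0.1 [-1.04959645e-03  9.74024800e-01  2.26438892e-01 -1.28610370e-04] [ 242.43423654 -493.16360919  230.19895163]
```

View pics/top0.png

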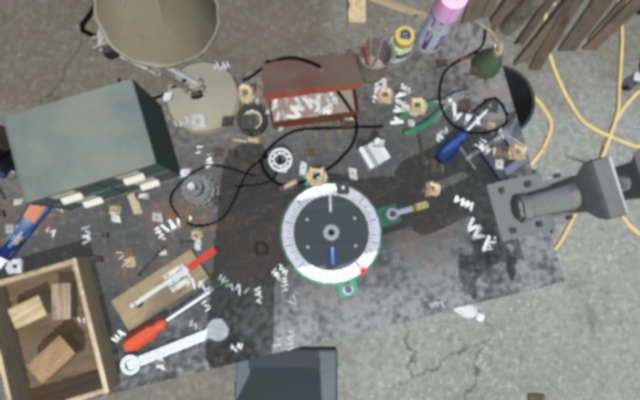

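View pics/side0.png

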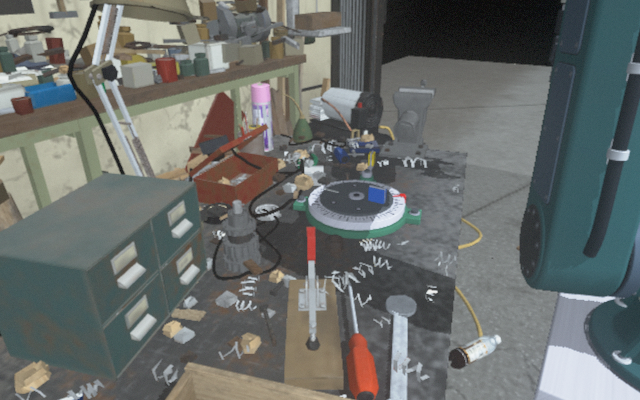

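The top view shows the dial centre near (331,232), the white mark pointing up to (331,193), and the blue paddle at (332,257). The red line is at (364,270), the lever pivot at (393,213) and the yellow paddle at (423,206). I'll measure these and zoom in on the lever area.

```bash
cat > h.py <<'E'
from cell import manip,kinematics,sensors,vision
import cv2,numpy as np
def ray(s,u,v,z,fish=False):
    K=s["camera_matrix"];R=np.array(s["R"]);t=np.array(s["t"])
    a=np.array([(u-K[0][2])/K[0][0],(v-K[1][2])/K[1][1]])
    if fish:
        th=np.linalg.norm(a); d=np.r_[a/max(th,1e-9)*np.sin(th),np.cos(th)]
    else: d=np.r_[a,1]
    C=-R.T@t; d=R.T@d
    return (C+d*(z-C[2])/d[2])
def mask(im,c):
    h=cv2.cvtColor(im,cv2.COLOR_BGR2HSV)
    r={"blue":[((105,120,60),(128,255,255))],"red":[((0,150,110),(6,255,255)),((172,150,110),(180,255,255))],
       "yellow":[((18,90,90),(34,255,255))],"green":[((65,90,40),(90,255,255))]}[c]
    m=0
    for lo,hi in r: m=m|cv2.inRange(h,lo,hi)
    return m
def blobs(im,c,amin=8):
    n,l,st,ce=cv2.connectedComponentsWithStats(mask(im,c))
    return [(int(st[i,4]),ce[i].round(1)) for i in range(1,n) if st[i,4]>=amin]
E
python3 - <<'E'
from h import *
s=vision.snapshot("top");im=s["image"]
for c,z in(("blue",65),("red",36),("yellow",72),("green",20)):
    for a,p in blobs(im,c):
        if 260<p[0]<460 and 160<p[1]<310: print(c,a,p,ray(s,*p,z).round(1))
for n,p,z in(("hub",(331.5,232),44),("mark",(331,194),40),("pivot",(393,213),45)): print(n,ray(s,*p,z).round(1))
# flange outline: bright low-saturation pixels
h=cv2.cvtColor(im,cv2.COLOR_BGR2HSV); m=((h[...,2]>170)&(h[...,1]<50)).astype(np.uint8); m[:,:270]=0;m[:,390:]=0;m[:175]=0;m[292:]=0
n,l,st,ce=cv2.connectedComponentsWithStats(m); i=1+np.argmax(st[1:,4]); q=cv2.convexHull(np.argwhere(l==i)[:,::-1].astype(np.int32))
w=np.array([ray(s,*p[0],34)[:2] for p in q],np.float32); print("flange",cv2.fitEllipse(w))
cv2.imwrite("pics/z0.png",cv2.resize(im[140:310,260:480],None,fx=3.5,fy=3.5,interpolation=cv2.INTER_CUBIC))
E
```

```text
blue 36 [329.4 255.2] [ 514.  -125.4   65. ]
blue 32 [334.6 255.3] [ 513.9 -136.    65. ]
red 16 [363.2 270.8] [ 481.5 -197.6   36. ]
yellow 36 [419.8 202.8] [ 622.8 -310.1   72. ]
yellow 39 [421.4 208.1] [ 611.9 -313.3   72. ]
green 11 [306.2 184.4] [665.3 -75.5  20. ]
green 169 [385.2 215.9] [ 598.5 -246.8   20. ]
green 118 [346.9 286.6] [ 447.  -164.6   20. ]
hub [ 562.  -130.2   44. ]
mark [ 642.7 -128.8   40. ]
pivot [ 603.2 -259.5   45. ]
flange ((561.475830078125, -128.98492431640625), (208.55783081054688, 213.33358764648438), 106.65167999267578)
```

View pics/z0.png

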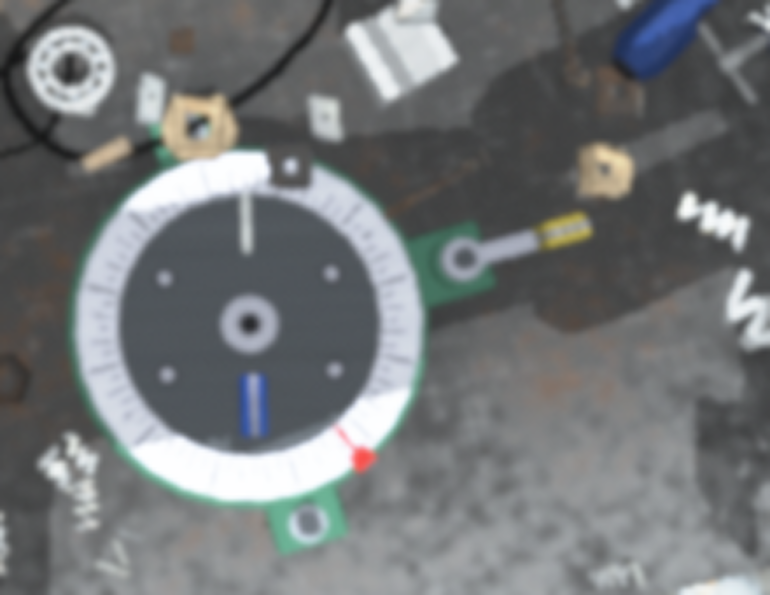

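Crop: dial centre (249,324), mark tip (247,195), red inner end (339,429), lever along (463,259)→(565,230). The hub and the flange fit agree on a centre of about (561.7,-129.5). The dial has to turn about -140°, so I'll push the paddle clockwise with shut fingers, stop about 12° short and look.

```bash
cat >> h.py <<'E'
C=np.array([561.7,-129.5])
def quat(yaw): return np.array([0,np.cos(yaw/2),np.sin(yaw/2),0])
def pose(phi,d,z,r=48):
    """pusher centre, d mm counter-clockwise of the paddle plane at angle phi (deg)"""
    a=np.radians(phi);u=np.array([np.cos(a),np.sin(a)]);n=np.array([-u[1],u[0]])
    return np.r_[C+r*u+d*n,z],quat(a-np.pi/2)
E
python3 - <<'E'
from h import *
for phi in(181,150,111,60,41): print(phi,np.round(kinematics.solve_ik(*pose(phi,18,52)),2))
manip.gripper_to(0.0)
p,q=pose(181,38,130); manip.movep(p,q)
p,q=pose(181,38,52); print(manip.move_straight(p,q,120,until_force=8))
o=sensors.observe(); print(o["t"],o["tool_pos"],o["eef_rot"],o["ft_force"])
p,q=pose(181,14,52); print(manip.move_straight(p,q,40,until_force=2.5))
o=sensors.observe(); print(o["t"],o["tool_pos"],o["ft_force"])
s=vision.snapshot("wrist"); cv2.imwrite("pics/w1.png",s["image"])
E
```

```text
181 [-0.39  0.16  1.66 -0.    1.33 -0.4 ]
150 [-0.34  0.14  1.68 -0.    1.32  0.18]
111 [-0.28  0.16  1.65 -0.    1.33  0.93]
60 [-0.24  0.24  1.55 -0.    1.34  1.86]
41 [-0.24  0.28  1.51 -0.    1.35  2.19]
False
3.3167 [ 514.9258795  -168.80790833   52.78511294] [7.14736868e-04 7.01033002e-01 7.13128425e-01 2.63524042e-04] [ 0.60206455 -0.46284405  1.00192306]
True
3.825 [ 513.6310651  -148.07517118   51.80871523] [ 0.07696993 -0.7407877   0.01547409]
```

View pics/w1.png

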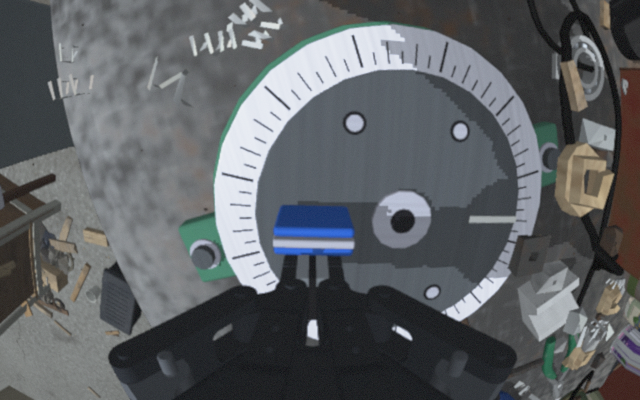

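The wrist view shows the fingertips touching the blue paddle at (312,250), the hub at (402,220) and the mark at (492,219), with nothing in the way. Contact was at d≈18.5 mm, as predicted, so I push along the arc.

```bash
python3 - <<'E'
from h import *
fm=0
for phi in np.arange(173,52,-8):
    p,q=pose(phi,18.5,52); manip.move_straight(p,q,80)
    o=sensors.observe(); fm=max(fm,np.linalg.norm(o["ft_force"]))
print(phi,o["t"],o["tool_pos"],p,fm)
manip.wait(.3)
for n in("wrist","top"):
    s=vision.snapshot(n); cv2.imwrite(f"pics/{n}2.png",s["image"])
    for c in("blue","red"):print(n,c,[b for b in blobs(s["image"],c) if n=="wrist" or 260<b[1][0]<460 and 160<b[1][1]<310])
    np.savez(f"{n}2.npz",K=s["camera_matrix"],R=s["R"],t=s["t"])
E
```

```text
53 8.5417 [575.90906526 -80.15033069  52.03272773] [575.81236418 -80.03191759  52.        ] 2.030272940627047
wrist blue [(2317, array([312.2, 221.7])), (532, array([312.6, 251.7])), (20, array([ 38.6, 394.8]))]
wrist red [(255, array([526.2, 239.3]))]
top blue []
top red [(16, array([363.2, 270.8]))]
```

View pics/wrist2.png

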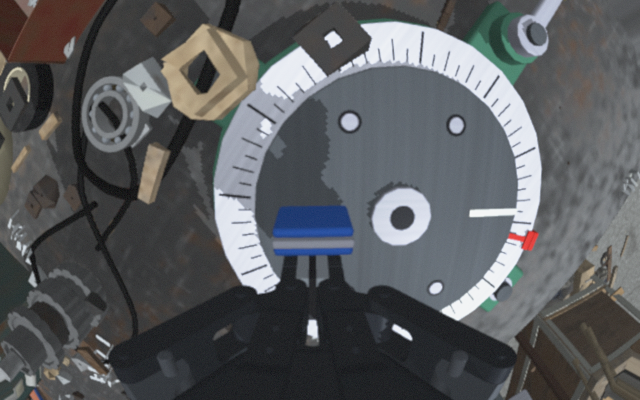

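The mark at (470–516,212) is a few degrees short of the red line at (509–535,238), with the hub at (402,217). Next I measure the remaining angle in this view with masks.

```bash
cat >> h.py <<'E'
def setting(s):
    """angles (deg) of mark and red line about the hub, from the wrist view with tool in paddle frame"""
    im=s["image"];h=cv2.cvtColor(im,cv2.COLOR_BGR2HSV).astype(int)
    def W(ps,z): return np.array([ray(s,u,v,z,True)[:2] for u,v in ps])
    # hub: bright ring round (402,217)
    m=((h[...,2]>120)&(h[...,1]<60)).astype(np.uint8)
    mm=np.zeros_like(m);mm[180:255,366:440]=m[180:255,366:440]
    n,l,st,ce=cv2.connectedComponentsWithStats(mm);i=1+np.argmax(st[1:,4])
    q=cv2.convexHull(np.argwhere(l==i)[:,::-1].astype(np.int32))[:,0]
    hw=W(q,44).astype(np.float32);(cx,cy),ax,_=cv2.fitEllipse(hw);c=np.array([cx,cy])
    mm=np.zeros_like(m);mm[190:250,464:506]=m[190:250,464:506]
    mk=W(np.argwhere(mm)[:,::-1],40)-c
    rd=np.argwhere(mask(im,"red"))[:,::-1];rd=rd[(rd[:,0]>495)&(rd[:,0]<545)]
    rw=W(rd,35.5)-c;rr=np.linalg.norm(rw,axis=1);line=rw[rr<99]; clip=rw[rr>=99]
    A=lambda p:np.degrees(np.arctan2(*p.mean(0)[::-1]))
    a=dict(c=c.round(1),hub=np.round(ax,1),mark=A(mk),red=A(line),nl=len(line),nm=len(mk),clip=A(clip),rmk=np.linalg.norm(mk,axis=1)[[0]].round(),rline=(rr.min().round(1),rr.max().round(1)))
    a["left"]=(a["mark"]-a["red"]+180)%360-180
    return a
E
python3 - <<'E'
from h import *
d=np.load("wrist2.npz");s=dict(camera_matrix=d["K"],R=d["R"],t=d["t"],image=cv2.imread("pics/wrist2.png"))
print(setting(s))
E
```

```text
{'c': array([ 559.8, -129.5]), 'hub': array([33.6, 43.5]), 'mark': np.float64(-131.2762293110298), 'red': np.float64(-137.67360823224493), 'nl': 119, 'nm': 645, 'clip': np.float64(-137.87994121669547), 'rmk': array([55.]), 'rline': (np.float64(80.1), np.float64(106.7)), 'left': np.float64(6.397378921215136)}
```

The hub fit (33.6×43.5 mm, should be round 34) and the mark's pixel count look contaminated, so I'll tighten them.

```bash
python3 - <<'E'
from h import *
im=cv2.imread("pics/wrist2.png");h=cv2.cvtColor(im,cv2.COLOR_BGR2HSV)
print(h[204:222:1,490,2]); print(h[217,365:440:3,2]); print(h[180:256:3,390,2]);print(h[180:256:3,390,1])
E
sed -i 's/m=((h\[...,2\]>120)/m=((h[...,2]>175)/' h.py
python3 - <<'E'
from h import *
d=np.load("wrist2.npz");s=dict(camera_matrix=d["K"],R=d["R"],t=d["t"],image=cv2.imread("pics/wrist2.png"))
print(setting(s))
E
```

```text
[117 117 116 117 149 225 245 245 245 245 246 235 173 124 121 120 121 120]
[112 105 122 227 228 227 228 229 208  66  69  67  72  68  73  72  91 234
 235 236 237 237 140 117 120]
[112  78  74  89 196 226 227 224 229 231 227 218 166 147 185 230 234 232
 231 235 236 217 114 115 117 114]
[36 26 38 29 30 24 20 24 20 20 22 32 29 31 34 22 19 20 18 18 17 32 36 33
 35 34]
{'c': array([ 563.5, -129.6]), 'hub': array([32.7, 32.9]), 'mark': np.float64(-127.86516834879943), 'red': np.float64(-139.10805575002135), 'nl': 71, 'nm': 289, 'clip': np.float64(-139.2766337763976), 'rmk': array([69.]), 'rline': (np.float64(82.9), np.float64(109.4)), 'left': np.float64(11.242887401221935)}
```

Now the hub is round (33 mm) and 11.2° remain. I'll advance 10°, re-measure and trim.

```bash
python3 - <<'E'
from h import *
phi=53.
for step in(10,None,None,None):
    if step is None: step=a["left"]
    if abs(step)<.15 or step<0: break
    n=2 if step>5 else 1
    for k in range(n):
        phi-=step/n; p,q=pose(phi,18.5,52); manip.move_straight(p,q,20)
    manip.wait(.3); s=vision.snapshot("wrist"); a=setting(s); print(round(phi,2),{k:a[k] for k in("c","hub","mark","red","clip","left","nl","nm")})
cv2.imwrite("pics/w3.png",s["image"][:,:]); print(sensors.observe()["t"])
cv2.imwrite("pics/w3z.png",cv2.resize(s["image"][160:290,370:560],None,fx=4,fy=4,interpolation=cv2.INTER_CUBIC))
E
```

```text
43.0 {'c': array([ 563.5, -129.7]), 'hub': array([32.6, 33.1]), 'mark': np.float64(-137.6554549489546), 'red': np.float64(-139.13627121431128), 'clip': np.float64(-139.24534939152176), 'left': np.float64(1.4808162653566797), 'nl': 78, 'nm': 285}
41.52 {'c': array([ 563.5, -129.8]), 'hub': array([32.6, 32.7]), 'mark': np.float64(-138.98854621299253), 'red': np.float64(-139.2275807946782), 'clip': np.float64(-139.36511214459443), 'left': np.float64(0.23903458168567226), 'nl': 73, 'nm': 286}
41.28 {'c': array([ 563.4, -129.8]), 'hub': array([32.5, 33. ]), 'mark': np.float64(-139.38411246451327), 'red': np.float64(-139.1137427227028), 'clip': np.float64(-139.32860833914623), 'left': np.float64(-0.2703697418104696), 'nl': 71, 'nm': 285}
11.2417
```

View pics/w3z.png

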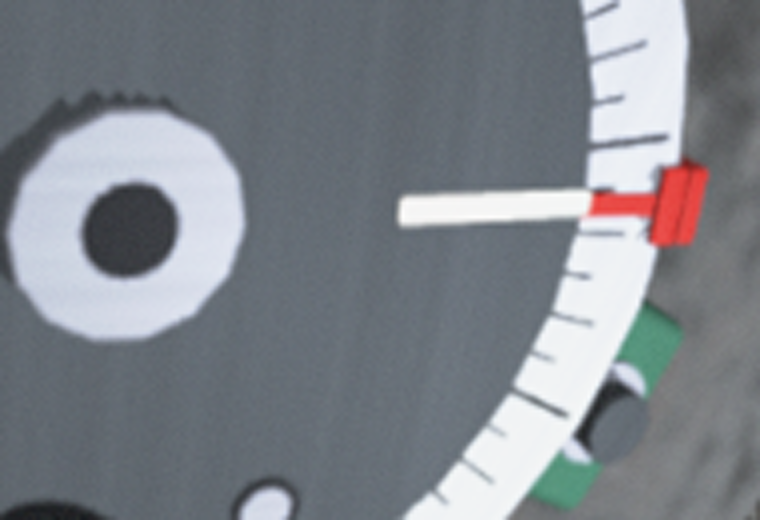

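Mark end (≈202) and red line (≈204) line up in the 4× crop, within about 0.3°. Next: back away from the dial and push the lever.

```bash
cat >> h.py <<'E'
P=C+135*np.array([np.cos(np.radians(-72.5)),np.sin(np.radians(-72.5))])
def lpose(phi,d,z,r=54):
    a=np.radians(phi);u=np.array([np.cos(a),np.sin(a)]);n=np.array([-u[1],u[0]])
    return np.r_[P+r*u+d*n,z],quat(a+np.pi/2)
E
python3 - <<'E'
from h import *
print(P)
p,q=pose(41.28,36,52); manip.move_straight(p,q,60)
p[2]=150; manip.move_straight(p,q)
s=vision.snapshot("top"); 
p,q=lpose(-73,36,130); manip.movep(p,q)
p,q=lpose(-73,36,53); print("down hit",manip.move_straight(p,q,80,until_force=6))
p,q=lpose(-73,14,53); print("touch",manip.move_straight(p,q,40,until_force=2.5))
o=sensors.observe(); print(o["t"],o["tool_pos"],lpose(-73,18.5,53)[0],o["ft_force"])
for phi in np.arange(-80,-132,-7):
    p,q=lpose(phi,18.5,53); manip.move_straight(p,q,60)
    print(phi,sensors.observe()["ft_force"].round(1) if hasattr(o["ft_force"],"round") else sensors.observe()["ft_force"])
for phi in np.arange(phi-5,-152,-3):
    p,q=lpose(phi,18.5,53); hit=manip.move_straight(p,q,20,until_force=8)
    o=sensors.observe(); f=np.array(o["ft_force"]).round(1); print(phi,hit,f,np.round(o["tool_pos"],1))
    if hit or np.linalg.norm(f[:2])>10: break
s=vision.snapshot("wrist"); cv2.imwrite("pics/w4.png",s["image"]); print(o["t"])
E
```

```text
[ 602.29528293 -258.25178835]
down hit False
touch True
15.5167 [ 631.44713005 -305.98231169   52.67067162] [ 635.77499297 -304.48336864   53.        ] [1.14122266 0.20489143 0.26642589]
-80 [ 0.7 -0.1  1.2]
-87 [-1.2 -0.2 -0.3]
-94 [ 0.3 -0.5 -0.1]
-101 [-0.2  0.2 -0.6]
-108 [-1.1  0.1 -0.5]
-115 [-0.2  0.2 -0.6]
-122 [0.3 0.8 0.8]
-129 [ 0.4  0.  -0.1]
-134 False [ 1.2 -0.9 -0. ] [ 578.4 -310.1   53. ]
-137 False [ 1.6  0.1 -0.2] [ 575.5 -308.6   53. ]
-140 False [ 1.9 -0.3 -0.5] [ 572.8 -307.1   53. ]
-143 False [ 5.1 -3.5 -2.7] [ 571.4 -306.5   53.1]
-146 True [ 1.  -1.7  0.9] [ 571.2 -307.2   53.1]
19.225
```

View pics/w4.png

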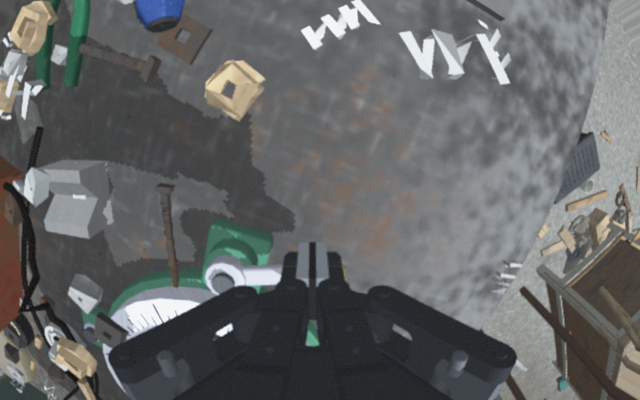

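The wrist view shows the fingers against the lever paddle, with the lever bar at (255,272). The geometry puts the lever at about -141.3°, matching the expected stop, and force rose there. I'll push once more firmly, retract and check both.

```bash
python3 - <<'E'
from h import *
p,q=lpose(-149,16,53); print(manip.move_straight(p,q,20,until_force=15)); o=sensors.observe();print(np.round(o["tool_pos"],1),np.round(o["ft_force"],1))
p,q=lpose(-141,40,53); manip.move_straight(p,q,60)
p[2]=150; manip.move_straight(p,q)
# hover over dial in the earlier camera attitude, higher
p,q=pose(41.28,36,150); manip.movep(p,q)
manip.wait(.3); s=vision.snapshot("wrist"); cv2.imwrite("pics/w5.png",s["image"])
manip.movep([300,-450,230],quat(.457)); manip.wait(.2)
s=vision.snapshot("top");cv2.imwrite("pics/t5.png",cv2.resize(s["image"][140:310,260:480],None,fx=3.5,fy=3.5,interpolation=cv2.INTER_CUBIC))
print([(b,ray(s,*b[1],72).round(1)) for b in blobs(s["image"],"yellow") if 340<b[1][0]<460 and 160<b[1][1]<310],sensors.observe()["t"])
E
```

```text
True
[ 571.1 -307.5   53.3] [ 1.1 -2.1  1.1]
[((19, array([414., 233.])), array([ 560.8, -297.6,   72. ])), ((51, array([409.2, 236.9])), array([ 552.8, -287.7,   72. ]))] 24.3833
```

View pics/w5.png

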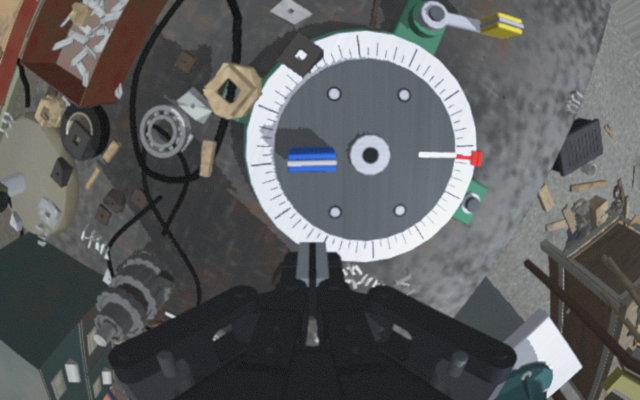

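View pics/t5.png

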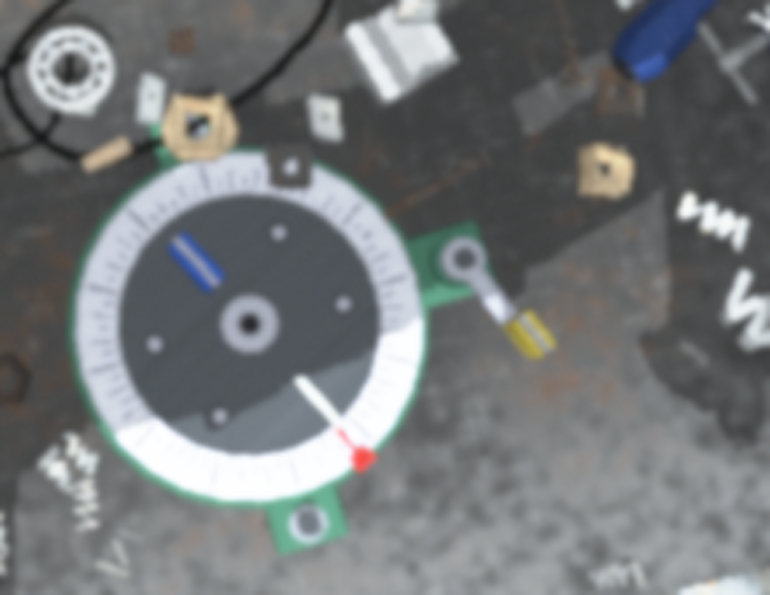

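The mark runs into the red line in both views (wrist: mark end (457,155), red (460–480,157)). The lever lies at its stop (crop paddle at (530,335)), and the pusher stayed in the same place when force went from 8 N to 15 N. The bystanders have not moved and the arm is clear.

```bash
python3 -c "
from cell import manip
print(manip.job_done())"
```

```text
the job is handed in; nothing more can be done
None
```

The dial mark is on the red target line to within about 0.3° by my camera measurement, the lock lever was then pushed clockwise to its stop, no bystander moved, and the job was handed in at about 24 s of the 72 s allowed.

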